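# Pack the gel casting chamber with filler plates and hold it shut with the wedge

## Robot

A 6-joint arm with a two-finger parallel gripper is mounted at the origin on the work surface. World frame = base frame: x ahead of the robot, y to its left, z up, the work surface at z = 0. Lengths are in m, angles in degrees, forces in N, time in s.
With the tool pointing down it reaches from about 0.35 to 0.875 m from the base axis. Payload 4.2 kg.
Tool frame: the origin (TCP) lies between the finger pads; the fingertips stand 14 mm ahead of it and the grasp point (between the pads) lies 5 mm behind it (r.tcp_to_tips is the distance from the TCP to the fingertips, in m); y points along the fingers, x is the direction in which the jaws open and shut, and the axes are right-handed (so a half turn about y gives the same grasp; the last joint's range is limited). The gripper opens to 87 mm and grips with 3 to 60 N. Pads are 19 mm wide; open, the fingers measure 117 mm over their backs; the gripper's body (75 mm by 190 mm) begins 51 mm behind the grasp point.
Start: joints at [-59.381, 22.042, 0.453, 0, -68.411, -14.817], TCP at [0.17, -0.601, 0.237] pointing down, gripper open.
Joint ranges: [-179.83, 179.83], [-69.29, 118.12], [-61.27, 80.66], [-181.25, 117.63], [-171.15, -9.14], [-177.46, 177.46]. Speed limits (degrees/s): [159.86, 159.86, 180, 180, 180, 180].

## Interface

Orientations are given as a 3x3 rotation matrix whose columns are the frame's x, y, z axes.
In Python, from station import sense, optics, ticket, r gives the robot as it stands.
- The arm moves only by the tool carry_out, never from a script. Its argument "steps" is a list that holds one entry, the list of rows, each a list of 6 numbers: the shift along the world's x, y, z in cm, then the turn, a rotation vector about the world's x, y, z in rad. A call has 1 to 20 rows; each row is the pose to reach, as a shift and turn from the pose commanded when the call began; what a row does not reach only later rows make up. A row lasts 1/8 s, in which the tool goes at most 62.5 mm and 10.7 degrees, less where a joint would pass 70% of its speed; a pose out of reach is approached as far as the arm can. A call with a gripper value outside its range is refused whole. "fingers" is the closure in counts, from 0 (fully open) to 255 (shut), set as the call begins (left out, the last holds). The fingers move at their own pace and stop on an object; the grip force is fixed at half the most. Time passes only in rows, so rows that repeat a pose let the fingers close. It gives the time, the measured TCP pose, the force and the opening at its end, in the units of the state.
- sense(): the state, without advancing time (a new reading comes with each control period).
- optics.capture(name): name is "scene" or "top"; returns a dict with "image" (384x512x3 uint8, red, green, blue), "fov_y" (degrees; the focal length in pixels is half the picture's height over the tangent of half this angle, whatever the lens; pixels are square), "cx", "cy" (the principal point, pixels), "rvec" (rotation vector, rad) and "tvec" (3), from world to camera coordinates, as OpenCV has them. Camera axes: x right, y down, z forward; pixel columns grow to the right and rows downward; lengths in m; the calibration is good to about 2 mm. A picture is of the moment at which its call begins. There is no depth.
- ticket.finish_job(): hands the job in, once; it reports no verdict.
The state is a dict: "time_s": time; "joints": joint angles; "joint_velocities": joint speeds; "effort": joint torques, N m; "tcp_pos": TCP position; "ee_rot": TCP orientation; "wrist_force": force on the tool from outside, world axes, zero at the start; "moment": the same for the moment, N m; "gripper_width": opening from 0.0 (shut) to 1.0 (fully open).
Only numpy, scipy, OpenCV 4.12 (cv2) and the standard library are available. Lean on these libraries where they do the work, as an engineer would, in place of code of your own. Each camera call takes 0.05 s, during which the arm holds its last target.

## Task

The glass gel cassettes standing in the casting chamber have to be packed tight before the gels are poured: stand blue filler plates from the stand upright in the gap beside the glass, as many (one or two) as it takes for the wedge to jam before it reaches the chamber floor, and leave a plate that is not needed in the stand. Then slide the orange wedge in, steel face towards the plates and sloping back on the sloping wall, push it down by feel until it bites and the whole stack is tight, and finish still holding it pressed down, firmly but without forcing the glass. Do not knock over or shift the glassware round about.

Things in the scene. Friction and masses are not known exactly. Their poses are not given: they have to be found in the camera images.
- chamber: Gel casting chamber, fixed: box of clear plastic open at the top, grey floor, one white sloping wall. Origin: centre of its underside on the bench; x points level from the sloping wall to the rear wall (the stacking direction), y along the plates, z up. Inner floor 6 mm, rim 91 mm up; inner width 106 mm (y -53 to 53), outer 118; outside it reaches from x -58 to 50 mm.
- slope_foot (a point): Foot of the chamber's sloping wall: middle of the line where its inner face meets the inner floor (chamber x -20, y 0, z 6 mm); axes as the chamber's. The face leans outwards (to -x) by 15 degrees: h mm above the floor it lies 0.268 h further to -x, up to the rim.
- pressure_plate: Aluminium pressure plate at the chamber's rear, 8 mm thick (x), 102 wide, 80 high, fixed (two thumbscrews with black heads behind the rear wall, not to be turned); its distance from the sloping wall differs from start to start. Origin: centre of its underside, on the chamber floor; axes as the chamber's; working face at its x -4 mm.
- cassettes: Pack of four glass gel cassettes, one loose piece 20 mm thick (x), 100 wide, 82 high, 0.3 kg, standing against the pressure plate. Origin: centre of its underside; axes as the chamber's; free face at its x -10 mm. On the floor the gap from that face to the foot of the slope is 17 to 33 mm; the fillers should leave 2 to 14 mm of it: one or two of them (near 23 mm either will do).
- filler_1: Blue filler plate 10 mm thick (x), 100 wide (y), 90 high, 0.12 kg, with a finger tab (white mark) 10 thick, 20 wide, 36 mm high on its top edge, at its y -30 mm. Origin: centre of its underside; z up. Stands in one of the stand's two narrow slots; axes then as the stand's.
- filler_2: Blue filler plate like filler_1, but its tab is at its y +30 mm, so the tabs do not meet when both plates stand side by side without being turned round. Which plate is in which slot varies.
- filler_1_tab (a point): Centre of the top of filler_1's tab, 126 mm above the plate's underside.
- filler_2_tab (a point): Centre of the top of filler_2's tab, 126 mm above the plate's underside.
- wedge: Wedge, 0.18 kg, 60 mm wide (y), 70 high under its grip; foot 15 mm thick. Steel face upright at its x +7.5 mm; orange back slopes 15 degrees, from x -7.5 mm at the foot to -26 at 70 mm. Origin: centre of the foot's underside; z up; x turned as the chamber's x when in use. If g mm are left on the floor between the last plate and the slope, it jams with its foot about (15 - g) / 0.268 mm above the floor.
- wedge_grip (a point): Centre of the top of the wedge's orange grip block, 120 mm above its foot; the block is 14 mm thick (x), 20 wide (y), 50 high.
- stand: Grey slotted stand, fixed, 150 x 118 x 32 mm. Origin on the bench; slots lie along its y, their floors 10 mm up, ribs to 32 mm: filler slots 12 mm wide at x -45 and 0 mm, a wide slot with the wedge's foot at about x 55 mm (its steel face towards +x, axes as the stand's).
- reagent_bottle: Bystander: glass reagent bottle with blue cap, 70 mm across, 140 high. Origin: centre of its underside.
- beaker: Bystander: empty glass beaker, 72 mm across, 90 high. Origin: centre of its underside.
- cylinder_25ml: Bystander: slim glass measuring cylinder, foot 60 mm across, 160 high. Origin: centre of its underside.

How it is judged (in metres and radians):
On the way, in this order (a step that is already met when the one before it is completed fails the run):
1. a filler plate stands upright on the chamber floor between the glass and the sloping wall (((z of filler_1 in the frame of chamber between 0.004 and 0.009 m and angle between filler_1's own z axis and vertical below 0.14 rad and y of filler_1 in the frame of chamber between -0.008 and 0.008 m and x of filler_1 in the frame of chamber between -0.02 and 0.012 m and angle between the x axis of filler_1 and the x axis of chamber, either way round below 0.224 rad) or (z of filler_2 in the frame of chamber between 0.004 and 0.009 m and angle between filler_2's own z axis and vertical below 0.14 rad and y of filler_2 in the frame of chamber between -0.008 and 0.008 m and x of filler_2 in the frame of chamber between -0.02 and 0.012 m and angle between the x axis of filler_2 and the x axis of chamber, either way round below 0.224 rad))), for 0.2 s.
2. the held wedge has jammed between the sloping wall and the plates (z of wedge in the frame of chamber between 0.01 and 0.061 m and angle between wedge's own z axis and vertical below 0.07 rad and y of wedge in the frame of chamber between -0.024 and 0.024 m and angle between the x axis of wedge and the x axis of chamber, either way round below 0.07 rad and x of pressure_plate in the frame of wedge above 0 m and (contact force between wedge and filler_1 above 3 N or contact force between wedge and filler_2 above 3 N) and contact force between wedge and chamber above 3 N and contact force between wedge and the fingers above 2 N), for 0.2 s.
At the end, for the whole second after the job is handed in: Wedge upright (4 deg), foot 4-55 mm above the chamber floor, pressing plate and chamber over 3 N each, fingers on it (over 2 N). One or two fillers upright (3.5 deg) on the chamber floor, any other still in its slot. Glass upright, within 3 mm of the pressure plate and pressed on it over 0.5 N (all of step 2 and z of cassettes in the frame of chamber between 0.004 and 0.009 m and angle between cassettes's own z axis and vertical below 0.06 rad and x of cassettes in the frame of pressure_plate above -0.017 m and contact force between cassettes and pressure_plate above 0.5 N and ((z of filler_1 in the frame of chamber between 0.004 and 0.009 m and angle between filler_1's own z axis and vertical below 0.06 rad and y of filler_1 in the frame of chamber between -0.008 and 0.008 m and x of filler_1 in the frame of chamber between -0.02 and 0.012 m and angle between the x axis of filler_1 and the x axis of chamber, either way round below 0.096 rad) or (distance of filler_1 from where it was at the start of the episode below 0.015 m and angle between filler_1's own z axis and vertical below 0.15 rad)) and ((z of filler_2 in the frame of chamber between 0.004 and 0.009 m and angle between filler_2's own z axis and vertical below 0.06 rad and y of filler_2 in the frame of chamber between -0.008 and 0.008 m and x of filler_2 in the frame of chamber between -0.02 and 0.012 m and angle between the x axis of filler_2 and the x axis of chamber, either way round below 0.096 rad) or (distance of filler_2 from where it was at the start of the episode below 0.015 m and angle between filler_2's own z axis and vertical below 0.15 rad)) and ((z of filler_1 in the frame of chamber between 0.004 and 0.009 m and angle between filler_1's own z axis and vertical below 0.06 rad and y of filler_1 in the frame of chamber between -0.008 and 0.008 m and x of filler_1 in the frame of chamber between -0.02 and 0.012 m and angle between the x axis of filler_1 and the x axis of chamber, either way round below 0.096 rad) or (z of filler_2 in the frame of chamber between 0.004 and 0.009 m and angle between filler_2's own z axis and vertical below 0.06 rad and y of filler_2 in the frame of chamber between -0.008 and 0.008 m and x of filler_2 in the frame of chamber between -0.02 and 0.012 m and angle between the x axis of filler_2 and the x axis of chamber, either way round below 0.096 rad)) and linear speed of wedge below 0.02 m/s); the arm keeps its last pose, push and grip.
It fails at once if the glass cassettes are squeezed with more than 60 N (contact force between cassettes and pressure_plate above 60 N or contact force between cassettes and filler_1 above 60 N or contact force between cassettes and filler_2 above 60 N).
It fails at once if the glass cassettes are lifted or tipped (z of cassettes in the frame of chamber above 0.021 m or angle between cassettes's own z axis and vertical above 0.3 rad).
It fails at once if a piece of glassware round about is shifted by more than 30 mm or tipped (distance of any of reagent_bottle, beaker, cylinder_25ml from where it was at the start of the episode above 0.03 m or angle between any of reagent_bottle, beaker, cylinder_25ml's own z axis and vertical above 0.3 rad).
It also fails if it takes over 72 s, if anything falls off the work surface, if the arm or the gripper's body presses on something with over 40 N, if the wrist force passes 120 N, or if a joint passes its speed limit or range.

## Working session

There is one attempt and no reset: what is moved stays moved. The work goes in short steps, Python scripts to look and compute and a tool call to move; the robot and the scene stay as the last step left them, time stands still between calls to the robot, and variables do not carry over. Pictures are saved under pics/ and viewed, and the job is handed in when it is done.

Besides the shell and the picture viewer there is one more tool, called as name(argument=value, ...), one argument or row to a line, values as JSON. carry_out: Moves the arm, as the interface text tells. Its arguments: {"type":"object","properties":{"steps":{"type":"array","items":{"type":"array","items":{"type":"array","items":{"type":"number"}}}},"fingers":{"type":"number"}},"required":["steps"]}

```bash
ls; mkdir -p pics
cat > h.py <<'E'
import numpy as np, cv2
from station import sense, optics, ticket, r
def cap(n):
    c=optics.capture(n); im=c["image"]; H=im.shape[0]
    f=H/2/np.tan(np.radians(c["fov_y"])/2)
    K=np.array([[f,0,c["cx"]],[0,f,c["cy"]],[0,0,1]]); R=cv2.Rodrigues(np.array(c["rvec"],float))[0]; t=np.array(c["tvec"],float).ravel()
    return im,K,R,t
def ray(K,R,t,uv):
    d=R.T@np.linalg.inv(K)@np.array([uv[0],uv[1],1.]); return -R.T@t,d
def onz(cam,uv,z):
    o,d=ray(*cam,uv); return o+d*(z-o[2])/d[2]
def proj(cam,P):
    K,R,t=cam; p=K@(R@np.array(P)+t); return p[:2]/p[2]
E
python3 - <<'E'
from h import *
for n in("scene","top"):
    im,K,R,t=cap(n); print(n,K[0,0],K[:2,2],-R.T@t,R.round(3).tolist())
    cv2.imwrite(f"pics/{n}0.png",im[:,:,::-1])
    np.savez(f"{n}0.npz",im=im,K=K,R=R,t=t)
s=sense(); print(s["time_s"],s["tcp_pos"],np.round(s["ee_rot"],3).tolist(),s["wrist_force"],s["gripper_width"])
E
```

```text
pics
scene 406.2070713539505 [255.78434124 192.38246291] [ 1.13599394 -0.46006863  1.05082236] [[0.648, 0.761, -0.011], [0.605, -0.524, -0.599], [-0.462, 0.382, -0.801]]
top 477.483445288275 [261.85967526 192.95874911] [ 0.3640355  -0.00969112  1.30902755] [[0.013, -0.999, 0.029], [-0.985, -0.018, -0.172], [0.172, -0.026, -0.985]]
0.1 [ 0.17008384 -0.60087973  0.23556482] [[-0.272, -0.001, -0.962], [0.962, 0.002, -0.272], [0.002, -1.0, 0.0]] [-0.6308907  -0.23104538  0.40406913] 1.0024123351143446
```

View pics/scene0.png

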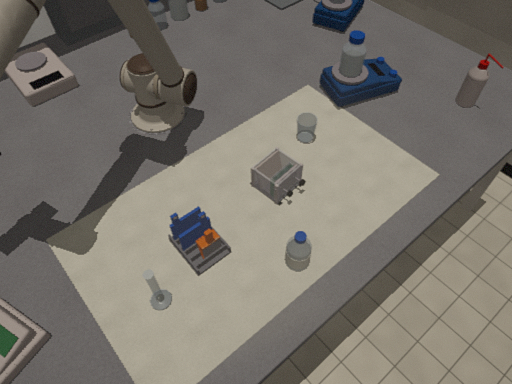

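View pics/top0.png

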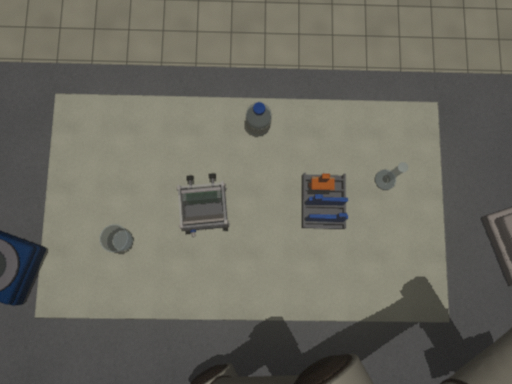

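Run:
```python
import cv2
t=cv2.imread("pics/top0.png"); s=cv2.imread("pics/scene0.png")
def up(a,k): return cv2.resize(a,None,fx=k,fy=k,interpolation=cv2.INTER_CUBIC)
a=up(t[165:240,170:240],8);b=up(t[165:240,290:360],8)
cv2.imwrite("pics/tc.png",cv2.resize(cv2.hconcat([a,b])[:, :],None,fx=.7,fy=.7,interpolation=cv2.INTER_AREA))
cv2.imwrite("pics/a.png",a);cv2.imwrite("pics/b.png",b)
cv2.imwrite("pics/c.png",up(s[140:215,240:315],8));cv2.imwrite("pics/d.png",up(s[200:275,160:235],8))
```

```text
(no output)
```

View pics/a.png

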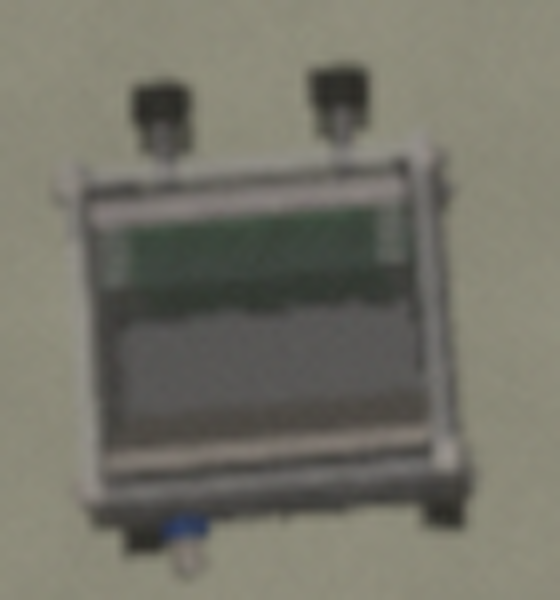

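View pics/b.png

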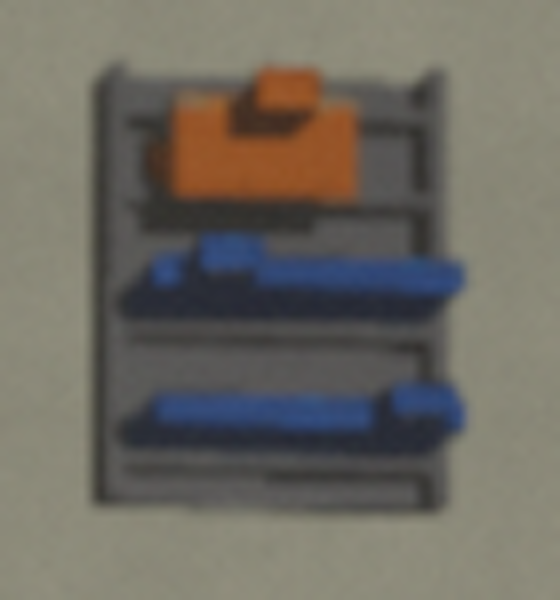

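View pics/c.png

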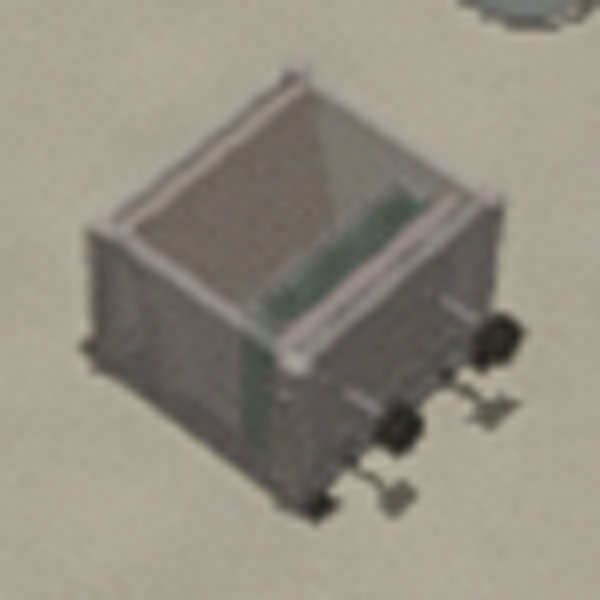

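View pics/d.png

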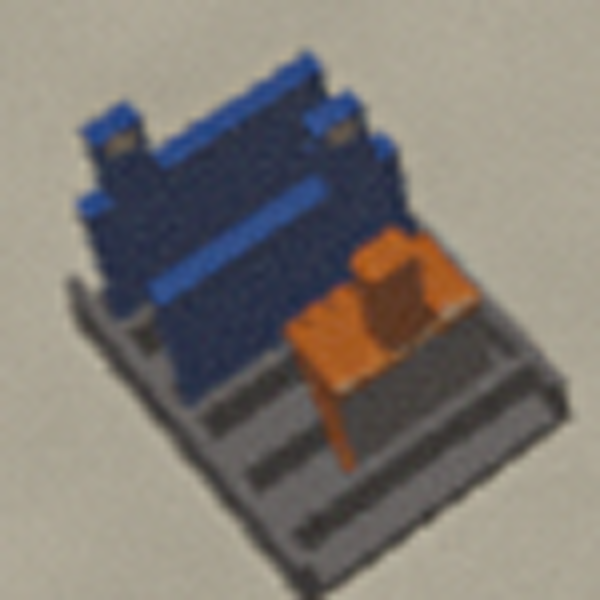

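Run:
```python
from h import *
for n in("scene","top"):
    d=np.load(f"{n}0.npz"); im=d["im"]; cam=(d["K"],d["R"],d["t"])
    k=4; up=cv2.resize(im,None,fx=k,fy=k,interpolation=cv2.INTER_CUBIC)
    hsv=cv2.cvtColor(up,cv2.COLOR_RGB2HSV); H,S,V=cv2.split(hsv)
    for nm,lo,hi,vt in(("blue",95,130,108),("orange",3,20,140)):
        m=((H>lo)&(H<hi)&(S>110)&(V>vt)).astype(np.uint8)
        N,L,st,ce=cv2.connectedComponentsWithStats(m)
        for i in range(1,N):
            if st[i,4]<100: continue
            pts=np.argwhere(L==i)[:,::-1].astype(np.float32)
            r_=cv2.minAreaRect(pts); c=(np.array(r_[0])+.5)/k-.5
            if not(150<c[0]<360 and 150<c[1]<280): continue
            print(n,nm,"c",c.round(2),"size",(np.array(r_[1])/k).round(1),"ang",round(r_[2],1),"mean",((ce[i]+.5)/k-.5).round(2), [onz(cam,(ce[i]+.5)/k-.5,z)[:2].round(4).tolist() for z in(.08,.1,.13,.136)])
```

```text
scene blue c [189.09 213.46] size [ 2.6 23. ] ang 57.0 mean [188.99 213.55] [[0.5081, -0.1918], [0.521, -0.1974], [0.5404, -0.2057], [0.5443, -0.2073]]
scene blue c [200.8  213.58] size [3.  6.7] ang 55.0 mean [200.7  213.77] [[0.5308, -0.1667], [0.5433, -0.1728], [0.562, -0.1818], [0.5657, -0.1837]]
scene blue c [173.36 215.1 ] size [2.4 6.4] ang 56.3 mean [173.31 215.11] [[0.483, -0.2291], [0.4965, -0.2339], [0.5166, -0.241], [0.5207, -0.2424]]
scene blue c [189.22 229.52] size [ 3.1 25.4] ang 56.3 mean [189.19 229.53] [[0.5529, -0.2223], [0.5649, -0.2272], [0.5829, -0.2345], [0.5865, -0.236]]
scene blue c [171.48 224.95] size [2.2 3.5] ang 63.4 mean [171.39 224.99] [[0.5076, -0.2518], [0.5205, -0.2561], [0.54, -0.2625], [0.5438, -0.2638]]
scene blue c [300.12 235.75] size [ 9.2 10.5] ang 90.0 mean [300.16 235.83] [[0.7703, -0.0016], [0.7778, -0.011], [0.7891, -0.0252], [0.7914, -0.028]]
scene orange c [211.98 233.11] size [15.7  7.9] ang 25.3 mean [211.76 233.12] [[0.6036, -0.1814], [0.6146, -0.1871], [0.631, -0.1957], [0.6343, -0.1974]]
scene orange c [202.09 242.19] size [10.9  9.4] ang 56.3 mean [201.87 242.11] [[0.6089, -0.219], [0.6197, -0.224], [0.636, -0.2315], [0.6393, -0.2329]]
top blue c [331.   198.16] size [31.9  4.4] ang 7.6 mean [331.   198.05] [[0.5686, -0.2235], [0.5653, -0.22], [0.5603, -0.2148], [0.5593, -0.2138]]
top blue c [343.34 214.59] size [8.4 3.5] ang 15.1 mean [343.1  214.64] [[0.5253, -0.2547], [0.5227, -0.2507], [0.5188, -0.2447], [0.518, -0.2435]]
top blue c [322.63 215.88] size [25.5  3.3] ang 1.4 mean [323.26 215.8 ] [[0.5214, -0.2027], [0.5188, -0.1996], [0.515, -0.1949], [0.5142, -0.1939]]
top orange c [325.75 175.12] size [6.2 4. ] ang 0.0 mean [325.51 175.39] [[0.629, -0.2096], [0.6247, -0.2064], [0.6182, -0.2015], [0.6169, -0.2005]]
top orange c [322.76 182.7 ] size [21.  10.8] ang 1.4 mean [322.61 183.86] [[0.606, -0.2018], [0.6021, -0.1986], [0.5962, -0.194], [0.595, -0.193]]
```

Run:
```python
import cv2,numpy as np
t=cv2.imread("pics/top0.png"); s=cv2.imread("pics/scene0.png")
def up(a,k):
    b=cv2.resize(a,None,fx=k,fy=k,interpolation=cv2.INTER_LANCZOS4); return cv2.normalize(b.astype(float)**.7,None,0,255,cv2.NORM_MINMAX).astype(np.uint8)
a=up(t[174:234,172:236],12);
for i in range(0,64,8): cv2.putText(a,str(172+i),(i*12,10),0,.35,(0,255,255)); cv2.line(a,(i*12,0),(i*12,4),(0,255,255))
for i in range(0,60,8): cv2.putText(a,str(174+i),(0,i*12),0,.35,(0,255,255))
for i in range(0,64,8):
  for j in range(0,60,8): cv2.circle(a,(i*12+6,j*12+6),1,(0,255,255),-1)
c=up(s[148:208,246:310],12)
for i in range(0,64,8):
  for j in range(0,60,8): cv2.circle(c,(i*12+6,j*12+6),1,(0,255,255),-1)
cv2.imwrite("pics/a2.png",a[:600] if 0 else cv2.resize(a,(640,600)));cv2.imwrite("pics/c2.png",cv2.resize(c,(640,600)))
```

```text
(no output)
```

View pics/a2.png

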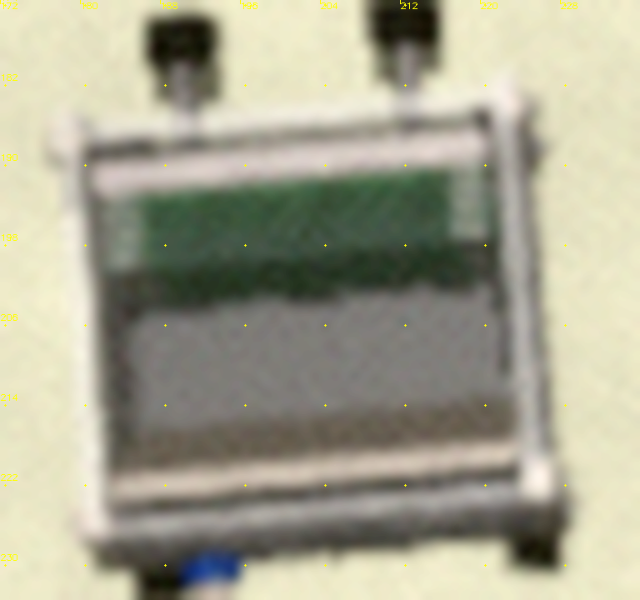

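View pics/c2.png

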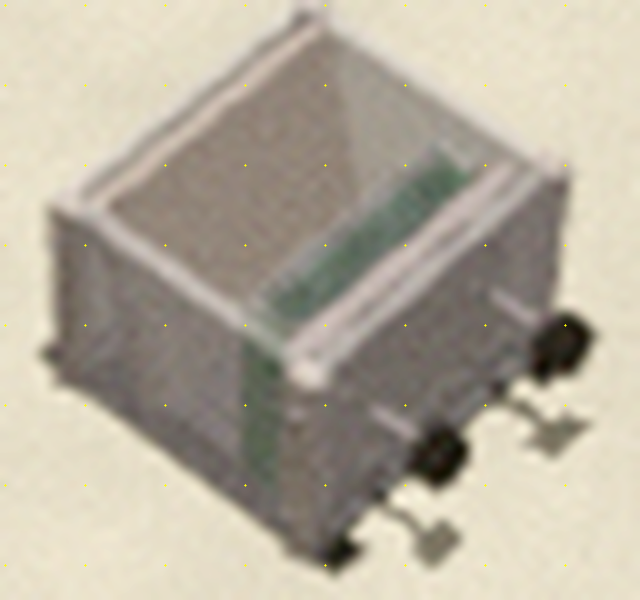

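Run:
```python
from h import *
def cam(n):
    d=np.load(f"{n}0.npz"); return (d["K"],d["R"],d["t"])
T=cam("top");S=cam("scene")
f=lambda p:(p[0]/10+172-.5,p[1]/10+174-.5)
g=lambda p:(p[0]/10+246-.5,p[1]/10+148-.5)
def line(nm,a,b,z,F,C):
    A=onz(C,F(a),z);B=onz(C,F(b),z)
    if A[1]<B[1]:A,B=B,A
    d=(A-B)[:2]; yaw=np.degrees(np.arctan2(-d[0],d[1])); 
    print(nm,A[:2].round(4),B[:2].round(4),"len",np.linalg.norm(d).round(4),"yaw",yaw.round(2))
line("slopetop",(105,470),(520,442),.091,f,T)
line("foot",(130,425),(515,397),.006,f,T)
line("glasstop",(108,272),(490,240),.088,f,T)
line("glassbot",(130,312),(500,285),.006,f,T)
line("ppfront",(95,192),(480,162),.086,f,T)
line("leftwall mid",(78,150),(100,510),.091,f,T)
line("rightwall mid",(515,120),(540,480),.091,f,T)
line("S slopetop",(105,212),(330,35),.091,g,S)
line("S glasstop",(258,300),(435,150),.088,g,S)
line("S ppfront",(290,328),(490,172),.086,g,S)
line("S leftwall",(70,208),(310,375),.091,g,S)
```

```text
slopetop [0.5017 0.1611] [0.5107 0.0556] len 0.1059 yaw 4.86
foot [0.5238 0.1667] [0.5334 0.0618] len 0.1053 yaw 5.19
glasstop [0.5533 0.1629] [0.5635 0.0649] len 0.0985 yaw 5.91
glassbot [0.5551 0.168 ] [0.5644 0.0668] len 0.1016 yaw 5.26
ppfront [0.5745 0.1674] [0.5843 0.0682] len 0.0997 yaw 5.61
leftwall mid [0.5846 0.1715] [0.4915 0.1619] len 0.0936 yaw -84.12
rightwall mid [0.5946 0.0591] [0.501  0.0502] len 0.094 yaw -84.54
S slopetop [0.5043 0.1595] [0.5133 0.0574] len 0.1025 yaw 5.08
S glasstop [0.5598 0.1534] [0.5685 0.0715] len 0.0824 yaw 6.07
S ppfront [0.5765 0.1614] [0.5818 0.0726] len 0.0889 yaw 3.45
S leftwall [0.602  0.0624] [0.505  0.0502] len 0.0977 yaw -82.87
```

Run:
```python
from h import *
for n in("scene","top"):
    d=np.load(f"{n}0.npz"); im=d["im"]; C=(d["K"],d["R"],d["t"])
    k=4; up=cv2.resize(im,None,fx=k,fy=k,interpolation=cv2.INTER_CUBIC)
    H,S,V=cv2.split(cv2.cvtColor(up,cv2.COLOR_RGB2HSV))
    m=((H>95)&(H<130)&(S>110)&(V>108)).astype(np.uint8)
    N,L,st,ce=cv2.connectedComponentsWithStats(m)
    for i in range(1,N):
        p=np.argwhere(L==i)[:,::-1].astype(np.float32)
        if len(p)<300: continue
        p=(p+.5)/k-.5
        c=p.mean(0)
        if not(150<c[0]<360 and 190<c[1]<245 and c[0]<295 or n=="top" and 300<c[0]): continue
        if n=="top" and c[1]<205: p=p[p[:,0]>327]
        vx,vy,x0,y0=cv2.fitLine(p,cv2.DIST_HUBER,0,.01,.01).ravel()
        s=(p-[x0,y0])@[vx,vy]; a,b=s.min(),s.max()
        A,B=[onz(C,(x0+q*vx,y0+q*vy),.1) for q in(a,b)]
        if A[1]<B[1]:A,B=B,A
        dd=(A-B)[:2]
        print(n,c.round(1),A[:2].round(4),B[:2].round(4),np.degrees(np.arctan2(-dd[0],dd[1])).round(2))
d=np.load("top0.npz");C=(d["K"],d["R"],d["t"])
print("tab2 top",onz(C,(290+232/8-.5,165+250/8-.5),.136),"wedge grip",onz(C,(290+289/8-.5,165+90/8-.5),.13))
d=np.load("scene0.npz");C=(d["K"],d["R"],d["t"])
print("grip sc",onz(C,(160+388/8-.5,200+255/8-.5),.13))
for n in("top","scene"):
    d=np.load(f"{n}0.npz");C=(d["K"],d["R"],d["t"])
    if n=="top": print("stand corners",[onz(C,(290+u/8-.5,165+v/8-.5),z)[:2].round(4).tolist() for u,v,z in((100,75,.032),(440,75,.032),(97,503,.032),(443,508,.032))])
```

```text
scene [189.  213.6] [ 0.5216 -0.1638] [ 0.5205 -0.2295] -0.89
scene [189.2 229.5] [ 0.5652 -0.1917] [ 0.5645 -0.2616] -0.56
top [331. 198.] [ 0.5644 -0.2099] [ 0.5629 -0.2612] -1.75
top [323.3 215.8] [ 0.5195 -0.1652] [ 0.5182 -0.2308] -1.13
tab2 top [ 0.56450903 -0.18243859  0.136     ] wedge grip [ 0.61725656 -0.20180059  0.13      ]
grip sc [ 0.6202055  -0.20004676  0.13      ]
stand corners [[0.6423, -0.1528], [0.6446, -0.2699], [0.4952, -0.1516], [0.4954, -0.2685]]
```

carry_out(
  steps=[
    [[3, 3, 0, 0.11, 0, 0], [3, 3, 0, 0, 0, 0.11]],
  ],
  fingers=100,
)

```text
time_s: 0.35
tcp_pos: [0.2018, -0.5723, 0.2348]
ee_rot: [[-0.379, -0.0, -0.925], [0.925, 0.0, -0.379], [0.0, -1.0, 0.0]]
wrist_force: [0.4, -0.5, -0.1]
gripper_width: 0.856
```

carry_out(
  steps=[
    [[4, 4, 0, 0, 0, 0.15], [8, 8, 0, 0, 0, 0.3], [12, 12, 0, 0, 0, 0.45], [16, 16, 0, 0, 0, 0.6], [20, 20, 0, 0, 0, 0.75], [24, 24, 0, 0, 0, 0.9], [28, 29, 0, 0, 0, 1.05], [31.8, 32.9, 0, 0, 0, 1.166], [31.8, 32.9, -2, 0, 0, 1.166], [31.8, 32.9, -5, 0, 0, 1.166], [31.8, 32.9, -5, 0, 0, 1.166], [31.8, 32.9, -5, 0, 0, 1.166]],
  ],
)

```text
time_s: 1.85
tcp_pos: [0.5187, -0.2428, 0.1874]
ee_rot: [[-1.0, 0.001, -0.019], [0.019, -0.001, -1.0], [-0.001, -1.0, 0.001]]
wrist_force: [-0.3, -0.8, -0.7]
gripper_width: 0.61
```

carry_out(
  steps=[
    [[0.1, 0, -3, 0, 0, 0], [0.1, 0, -5, 0, 0, 0], [0.1, 0, -6.6, 0, 0, 0], [0.1, 0, -6.8, 0, 0, 0], [0.1, 0, -6.8, 0, 0, 0]],
  ],
)

```text
time_s: 2.48
tcp_pos: [0.5199, -0.2426, 0.1194]
ee_rot: [[-1.0, 0.002, -0.019], [0.019, -0.001, -1.0], [-0.002, -1.0, 0.001]]
wrist_force: [0.7, 0.3, 1.2]
gripper_width: 0.607
```

```bash
cat > look.py <<'E'
import sys
from h import *
tag=sys.argv[1]; x0,y0,x1,y1=map(float,sys.argv[2:6]); cx=[]
# world box centre/size crop
outs=[]
for n in("scene","top"):
    im,K,R,t=cap(n); np.savez(f"{n}_{tag}.npz",im=im,K=K,R=R,t=t)
    C=(K,R,t); c=proj(C,(x0,y0,.08)); w=int(x1)
    u,v=int(c[0]-w),int(c[1]-w); a=im[v:v+2*w,u:u+2*w]
    k=390//(2*w); a=cv2.resize(a,None,fx=k,fy=k,interpolation=cv2.INTER_LANCZOS4); print(n,"off",u,v,"k",k); outs.append(a)
cv2.imwrite(f"pics/{tag}.png",np.hstack(outs)[:,:,::-1])
s=sense();print(s["time_s"],s["wrist_force"].round(2) if hasattr(s["wrist_force"],"round") else s["wrist_force"],s["gripper_width"])
E
python3 look.py g1 .55 -.21 36 0
```

```text
scene off 156 190 k 5
top off 289 168 k 5
2.575 [ 0.45  1.04 -0.32] 0.606823781400498
```

View pics/g1.png

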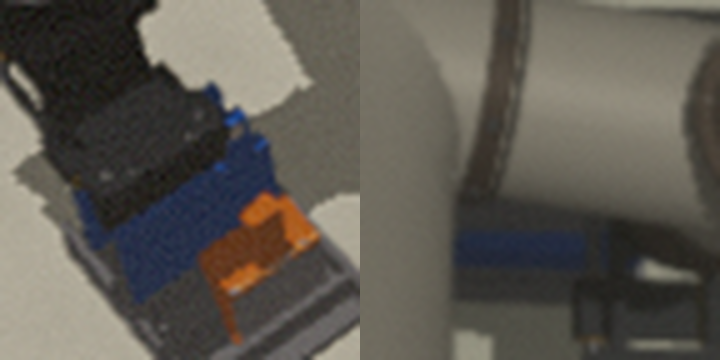

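carry_out(
  steps=[
    [[0.1, 0, -6.8, 0, 0, 0], [0, 0, 0, 0, 0, 0], [0, 0, 0, 0, 0, 0], [0, 0, 0, 0, 0, 0], [0, 0, 0, 0, 0, 0], [0, 0, 0, 0, 0, 0]],
  ],
  fingers=255,
)

```text
time_s: 3.32
tcp_pos: [0.5188, -0.2423, 0.1193]
ee_rot: [[-1.0, 0.0, -0.019], [0.019, -0.0, -1.0], [-0.0, -1.0, 0.0]]
wrist_force: [-0.7, 1.1, 3.7]
gripper_width: 0.109
```

```bash
python3 look.py g2 .55 -.21 36 0
```

```text
scene off 156 190 k 5
top off 289 168 k 5
3.425 [-0.88  1.48  4.36] 0.10746873508808656
```

View pics/g2.png

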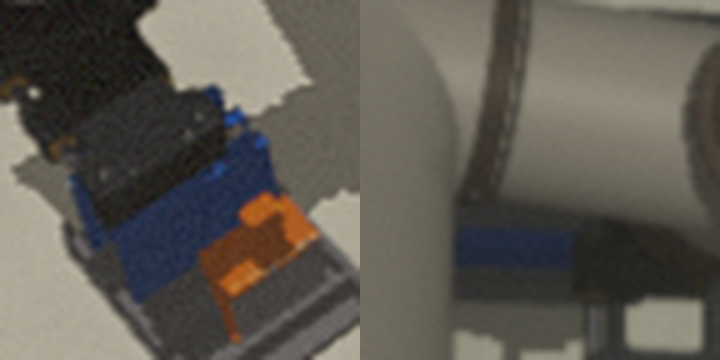

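carry_out(
  steps=[
    [[0, 0, 0.5, 0, 0, 0], [0, 0, 2, 0, 0, 0], [0, 0, 5, 0, 0, 0], [0, 0, 8, 0, 0, 0], [0, 0, 11.5, 0, 0, 0], [0, 0, 11.5, 0, 0, 0]],
  ],
)

```text
time_s: 4.18
tcp_pos: [0.5212, -0.243, 0.2378]
ee_rot: [[-1.0, 0.008, -0.019], [0.019, -0.002, -1.0], [-0.009, -1.0, 0.002]]
wrist_force: [0.3, -0.2, -1.6]
gripper_width: 0.113
```

```bash
python3 look.py g3 .53 -.23 45 0
```

```text
scene off 137 180 k 4
top off 288 167 k 4
4.275 [-1.2   0.73 -0.69] 0.11317985188907534
```

View pics/g3.png

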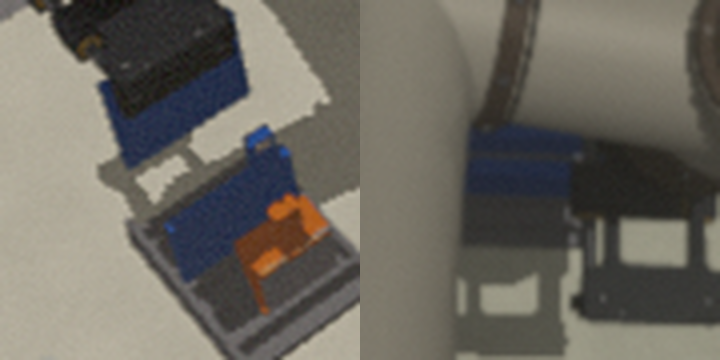

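carry_out(
  steps=[
    [[0.5, 3, 0, 0, 0, 0], [1, 7, 0, 0, 0, 0.02], [1.5, 12, 0, 0, 0, 0.04], [2, 17, 0, 0, 0, 0.06], [2.5, 22, 0, 0, 0, 0.08], [3, 27, 0, 0, 0, 0.1], [3.15, 31, 0, 0, 0, 0.112], [3.15, 32.55, 0, 0, 0, 0.112], [3.15, 32.55, 0, 0, 0, 0.112], [3.15, 32.55, 0, 0, 0, 0.112]],
  ],
)

```text
time_s: 5.52
tcp_pos: [0.5504, 0.0821, 0.2331]
ee_rot: [[-0.996, -0.001, 0.092], [-0.092, -0.001, -0.996], [0.001, -1.0, 0.0]]
wrist_force: [0.5, -0.4, -0.9]
gripper_width: 0.11
```

```bash
python3 look.py g4 .55 .11 45 0
```

```text
scene off 231 124 k 4
top off 158 157 k 4
5.625 [ 0.19  0.43 -0.6 ] 0.10837712872442154
```

View pics/g4.png

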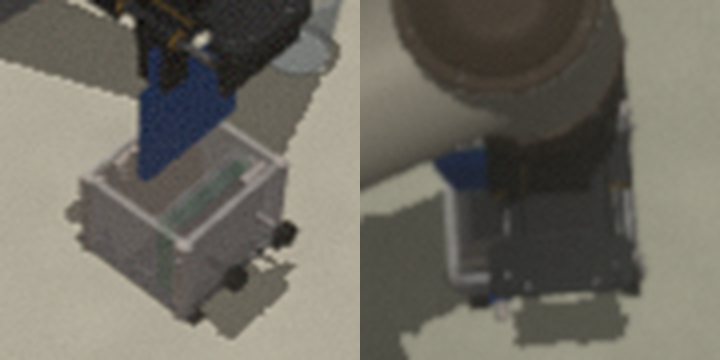

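Run:
```python
from h import *
d=np.load("scene_g4.npz");im=d["im"];C=(d["K"],d["R"],d["t"])
up=cv2.resize(im[120:175,255:300],None,fx=12,fy=12,interpolation=cv2.INTER_LANCZOS4)
cv2.imwrite("pics/g4b.png",up[:600,:,::-1])
z=.1238
for p in((148,180),(139,176),(235,112)): print(onz(C,(231+p[0]/4-.5,124+p[1]/4-.5),z).round(4))
T=np.radians(5.3);c,s=np.cos(T),np.sin(T);pc=np.array([.5504+ -.0293*s,.0821+.0293*c])
for q in((.005,-.05),(-.005,-.05),(.005,.05)):
  w=pc+[c*q[0]-s*q[1],s*q[0]+c*q[1]]; print("pred",w.round(4),proj(C,(*w,z)))
```

```text
[0.5565 0.0661 0.1238]
[0.5492 0.0636 0.1238]
[0.5491 0.1619 0.1238]
pred [0.5573 0.062 ] [266.63716372 169.35067457]
pred [0.5473 0.061 ] [264.20163381 167.57512185]
pred [0.5481 0.1615] [288.93726503 151.36689257]
```

View pics/g4b.png

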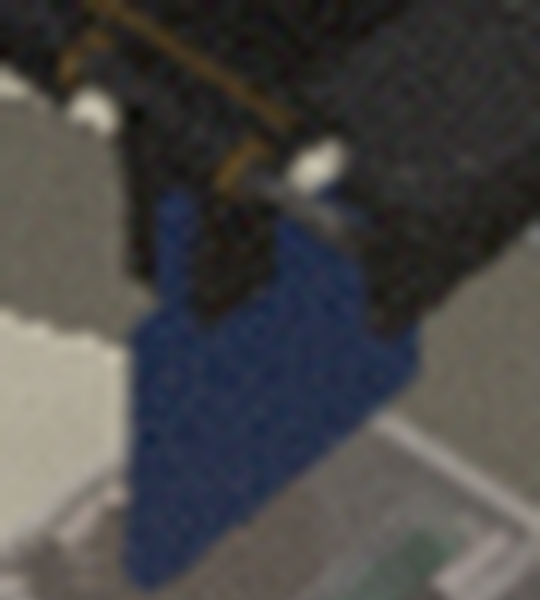

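carry_out(
  steps=[
    [[0.1, 0, -2, 0, 0, 0], [0.1, 0, -3.5, 0, 0, 0], [0.1, 0, -5, 0, 0, 0], [0.1, 0, -5, 0, 0, 0]],
  ],
)

```text
time_s: 6.12
tcp_pos: [0.5509, 0.0826, 0.1821]
ee_rot: [[-0.996, -0.003, 0.092], [-0.092, -0.001, -0.996], [0.003, -1.0, 0.001]]
wrist_force: [-0.5, 0.0, -0.6]
gripper_width: 0.111
```

```bash
python3 look.py g5 .55 .11 36 0
```

```text
scene off 240 133 k 5
top off 167 166 k 5
6.225 [-0.01 -0.09 -0.94] 0.11402201482066812
```

View pics/g5.png

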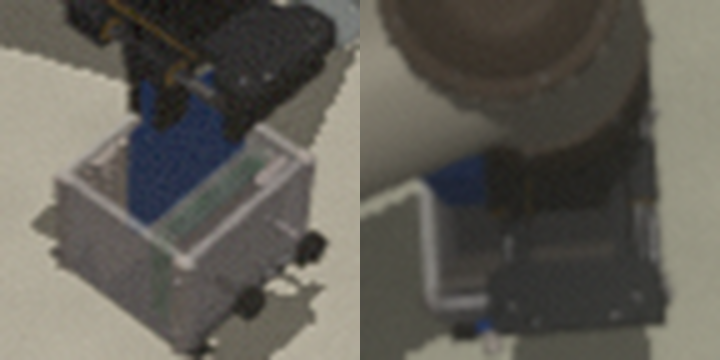

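Plate is inside the rim with no contact force. Continue down.

carry_out(
  steps=[
    [[0, 0, -1.5, 0, 0, 0], [0, 0, -3, 0, 0, 0], [0, 0, -4.5, 0, 0, 0], [0, 0, -5.5, 0, 0, 0], [0, 0, -6, 0, 0, 0], [0, 0, -6.3, 0, 0, 0], [0, 0, -6.5, 0, 0, 0], [0, 0, -6.5, 0, 0, 0]],
  ],
)

```text
time_s: 7.22
tcp_pos: [0.5518, 0.0832, 0.1188]
ee_rot: [[-0.996, 0.0, 0.093], [-0.093, 0.0, -0.996], [-0.0, -1.0, -0.0]]
wrist_force: [0.6, 0.7, -0.9]
gripper_width: 0.114
```

carry_out(
  steps=[
    [[0, 0, -0.1, 0, 0, 0], [0, 0, -0.2, 0, 0, 0], [0, 0, -0.3, 0, 0, 0], [0, 0, -0.3, 0, 0, 0]],
  ],
)

```text
time_s: 7.72
tcp_pos: [0.5517, 0.0831, 0.1155]
ee_rot: [[-0.996, -0.0, 0.093], [-0.093, -0.0, -0.996], [0.0, -1.0, 0.0]]
wrist_force: [0.1, 0.0, -2.6]
gripper_width: 0.105
```

carry_out(
  steps=[
    [[0, 0, -0.1, 0, 0, 0], [0, 0, -0.15, 0, 0, 0], [0, 0, -0.15, 0, 0, 0]],
  ],
)

```text
time_s: 8.1
tcp_pos: [0.552, 0.0831, 0.1152]
ee_rot: [[-0.996, 0.001, 0.093], [-0.093, -0.0, -0.996], [-0.001, -1.0, 0.0]]
wrist_force: [-2.3, -0.9, 5.2]
gripper_width: 0.117
```

carry_out(
  steps=[
    [[0.1, 0, 0.1, 0, 0, 0], [0.2, 0.02, 0.1, 0, 0, 0], [0.3, 0.03, 0.1, 0, 0, 0], [0.4, 0.04, 0.1, 0, 0, 0], [0.5, 0.05, 0.1, 0, 0, 0], [0.5, 0.05, 0.1, 0, 0, 0]],
  ],
)

```text
time_s: 8.85
tcp_pos: [0.5551, 0.0833, 0.1153]
ee_rot: [[-0.996, -0.004, 0.093], [-0.093, -0.001, -0.996], [0.004, -1.0, 0.001]]
wrist_force: [-5.3, 0.2, 8.0]
gripper_width: 0.112
```

carry_out(
  steps=[
    [[0, 0, 0.1, 0, 0, 0], [0, 0, 0.1, 0, 0, 0], [0, 0, 0.1, 0, 0, 0]],
  ],
)

```text
time_s: 9.22
tcp_pos: [0.5566, 0.0837, 0.1156]
ee_rot: [[-0.996, -0.001, 0.093], [-0.093, -0.0, -0.996], [0.001, -1.0, 0.0]]
wrist_force: [-0.9, 0.5, -1.5]
gripper_width: 0.115
```

```bash
python3 look.py g6 .55 .11 36 0
```

```text
scene off 240 133 k 5
top off 167 166 k 5
9.325 [-1.06  0.71 -1.57] 0.11179616377453983
```

View pics/g6.png

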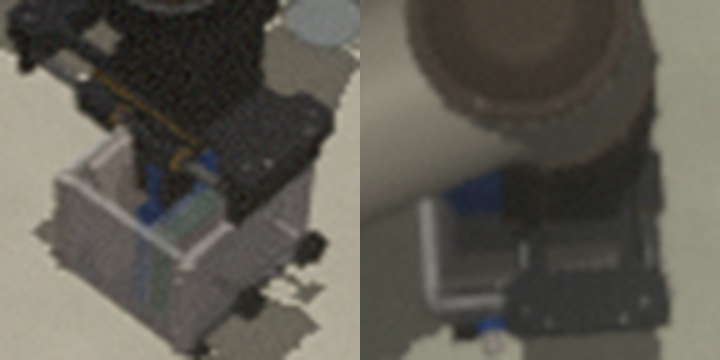

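carry_out(
  steps=[
    [[0.1, 0.01, 0, 0, 0, 0], [0.2, 0.02, 0, 0, 0, 0], [0.2, 0.02, 0, 0, 0, 0], [0.2, 0.02, 0, 0, 0, 0]],
  ],
)

```text
time_s: 9.82
tcp_pos: [0.5577, 0.0837, 0.1156]
ee_rot: [[-0.996, -0.002, 0.093], [-0.093, -0.001, -0.996], [0.002, -1.0, 0.0]]
wrist_force: [-4.3, 1.3, -1.0]
gripper_width: 0.117
```

carry_out(
  steps=[
    [[-0.05, 0, -0.05, 0, 0, 0], [-0.05, 0, -0.05, 0, 0, 0], [-0.05, 0, -0.05, 0, 0, 0], [-0.05, 0, -0.05, 0, 0, 0]],
  ],
  fingers=150,
)

```text
time_s: 10.32
tcp_pos: [0.5588, 0.084, 0.1159]
ee_rot: [[-0.996, 0.001, 0.093], [-0.093, 0.0, -0.996], [-0.002, -1.0, -0.0]]
wrist_force: [0.8, 0.1, -0.7]
gripper_width: 0.398
```

carry_out(
  steps=[
    [[0, 0, 1, 0, 0, 0], [0, 0, 3, 0, 0, 0], [0, 0, 6, 0, 0, 0], [0, 0, 10, 0, 0, 0], [0, 0, 10, 0, 0, 0]],
  ],
)

```text
time_s: 10.95
tcp_pos: [0.5605, 0.0845, 0.2203]
ee_rot: [[-0.996, 0.009, 0.093], [-0.093, 0.003, -0.996], [-0.009, -1.0, -0.002]]
wrist_force: [-0.9, 0.3, -0.1]
gripper_width: 0.41
```

```bash
python3 look.py g7 .55 .11 36 0
```

```text
scene off 240 133 k 5
top off 167 166 k 5
11.05 [ 0.07 -0.73 -0.22] 0.4131152983000344
```

View pics/g7.png

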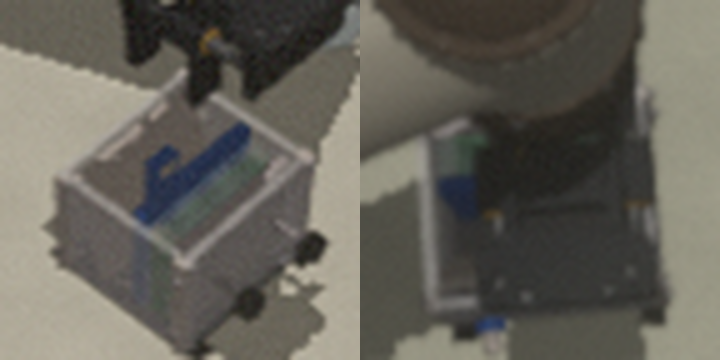

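carry_out(
  steps=[
    [[0, -3, 1, 0, 0, 0], [0.1, -8, 1, 0, 0, -0.03], [0.2, -13, 1, 0, 0, -0.06], [0.3, -18, 1, 0, 0, -0.09], [0.4, -23, 1, 0, 0, -0.109], [0.45, -26.75, 0, 0, 0, -0.109], [0.45, -26.75, -2, 0, 0, -0.109], [0.45, -26.75, -4, 0, 0, -0.109], [0.45, -26.75, -4, 0, 0, -0.109], [0.45, -26.75, -4, 0, 0, -0.109]],
  ],
  fingers=110,
)

```text
time_s: 12.3
tcp_pos: [0.563, -0.1837, 0.1758]
ee_rot: [[-1.0, 0.0, -0.016], [0.016, -0.0, -1.0], [-0.0, -1.0, 0.0]]
wrist_force: [-0.7, 0.3, 0.4]
gripper_width: 0.57
```

```bash
python3 look.py g8 .56 -.19 36 0
```

```text
scene off 164 188 k 5
top off 282 165 k 5
12.4 [-0.05  1.34  0.13] 0.5679227031383862
```

View pics/g8.png

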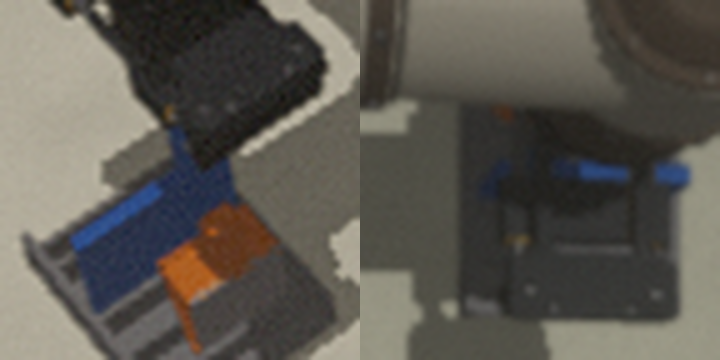

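carry_out(
  steps=[
    [[0.2, 0.05, -2, 0, 0, 0], [0.2, 0.05, -4, 0, 0, 0], [0.2, 0.05, -5.5, 0, 0, 0], [0.2, 0.05, -5.7, 0, 0, 0], [0.2, 0.05, -5.7, 0, 0, 0]],
  ],
)

```text
time_s: 13.02
tcp_pos: [0.5652, -0.1832, 0.1192]
ee_rot: [[-1.0, 0.001, -0.016], [0.016, -0.0, -1.0], [-0.001, -1.0, 0.0]]
wrist_force: [-0.2, 0.1, 0.1]
gripper_width: 0.568
```

carry_out(
  steps=[
    [[0, 0, 0, 0, 0, 0], [0, 0, 0, 0, 0, 0], [0, 0, 0, 0, 0, 0], [0, 0, 0, 0, 0, 0], [0, 0, 0, 0, 0, 0], [0, 0, 0, 0, 0, 0]],
  ],
  fingers=255,
)

```text
time_s: 13.78
tcp_pos: [0.5647, -0.1832, 0.1186]
ee_rot: [[-1.0, -0.0, -0.016], [0.016, -0.0, -1.0], [0.0, -1.0, 0.0]]
wrist_force: [0.5, 0.2, 1.4]
gripper_width: 0.116
```

carry_out(
  steps=[
    [[0, 0, 0.5, 0, 0, 0], [0, 0, 2, 0, 0, 0], [0, 0, 5, 0, 0, 0], [0, 0, 8, 0, 0, 0], [0, 0, 11.8, 0, 0, 0], [0, 0, 11.8, 0, 0, 0], [-0.3, 3, 11.8, 0, 0, 0.02], [-0.6, 8, 11.8, 0, 0, 0.04], [-1, 13, 11.8, 0, 0, 0.06], [-1.5, 18, 11.8, 0, 0, 0.08], [-2, 23, 11.8, 0, 0, 0.1], [-2.7, 28, 11.8, 0, 0, 0.1087], [-2.7, 31, 11.8, 0, 0, 0.1087], [-2.7, 32.4, 11.8, 0, 0, 0.1087], [-2.7, 32.4, 11.8, 0, 0, 0.1087], [-2.7, 32.4, 11.8, 0, 0, 0.1087]],
  ],
)

```text
time_s: 15.78
tcp_pos: [0.5376, 0.1398, 0.2364]
ee_rot: [[-0.996, -0.001, 0.091], [-0.091, -0.0, -0.996], [0.001, -1.0, 0.0]]
wrist_force: [0.4, 0.3, -1.0]
gripper_width: 0.114
```

```bash
python3 look.py g9 .54 .11 36 0;python3 - <<'E'
from h import *
d=np.load("scene_g9.npz");im=d["im"];C=(d["K"],d["R"],d["t"])
s=sense();p=s["tcp_pos"];z=.010+p[2]-.1186
T=np.radians(5.3);c,s_=np.cos(T),np.sin(T);pc=np.array([p[0]+.0302*s_,p[1]-.0302*c]);print(p,pc)
up=cv2.resize(im,None,fx=10,fy=10,interpolation=cv2.INTER_LANCZOS4)
for q in((.005,-.05),(-.005,-.05),(.005,.05)):
  w=pc+[c*q[0]-s_*q[1],s_*q[0]+c*q[1]]; u=proj(C,(*w,z));print("pred",w.round(4),u); cv2.circle(up,tuple(int(v) for v in (u+.5)*10),4,(255,255,0),1)
cv2.imwrite("pics/g9b.png",up[1300:1900,2500:3050,::-1])
E
```

```text
scene off 238 131 k 5
top off 166 170 k 5
15.875 [-0.41 -0.32 -0.86] 0.11087582393552449
[0.53771359 0.13971422 0.23650052] [0.54050318 0.10964333]
pred [0.5501 0.0603] [264.64226825 167.3377826 ]
pred [0.5401 0.0594] [262.21254746 165.56842075]
pred [0.5409 0.1599] [287.02026961 149.41364647]
```

View pics/g9.png

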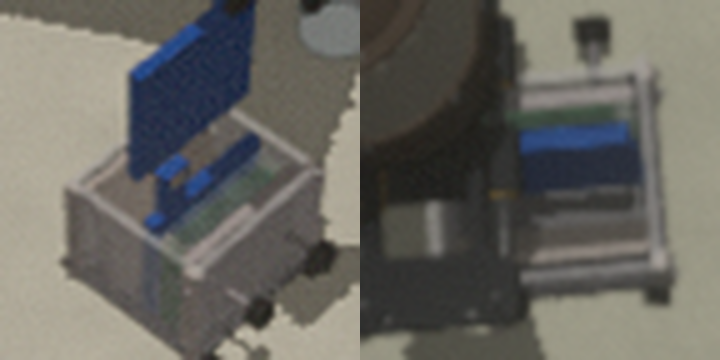

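View pics/g9b.png

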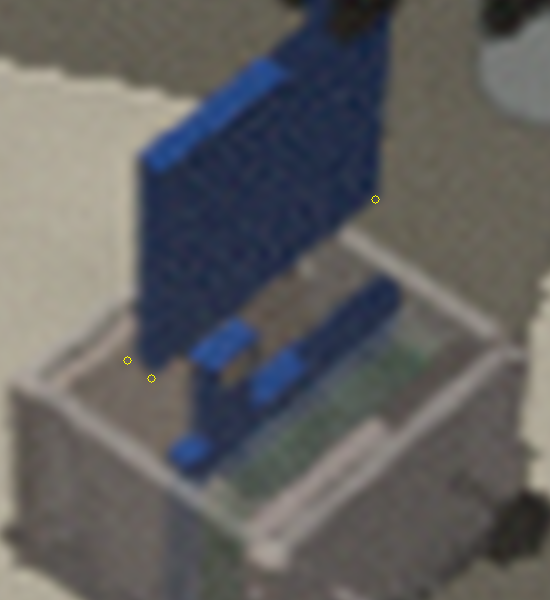

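carry_out(
  steps=[
    [[0, -0.05, -1.5, 0, 0, 0], [0, -0.05, -3, 0, 0, 0], [0, -0.05, -4.5, 0, 0, 0], [0, -0.05, -5.5, 0, 0, 0], [0, -0.05, -5.5, 0, 0, 0]],
  ],
)

```text
time_s: 16.5
tcp_pos: [0.5373, 0.1401, 0.1804]
ee_rot: [[-0.996, -0.002, 0.093], [-0.093, -0.001, -0.996], [0.002, -1.0, 0.001]]
wrist_force: [0.1, -0.1, -0.2]
gripper_width: 0.112
```

```bash
python3 look.py g10 .54 .11 32 0
```

```text
scene off 242 135 k 6
top off 170 174 k 6
16.6 [ 0.89 -0.15 -0.7 ] 0.1130626770178675
```

View pics/g10.png

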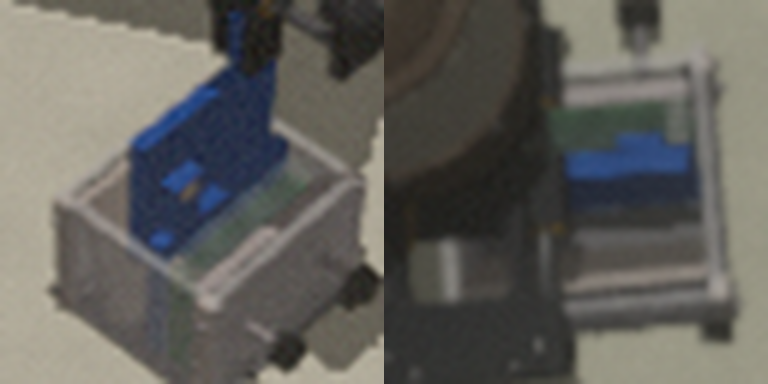

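carry_out(
  steps=[
    [[0, 0, -1.5, 0, 0, 0], [0, 0, -3, 0, 0, 0], [0, 0, -4.5, 0, 0, 0], [0, 0, -5.5, 0, 0, 0], [0, 0, -6, 0, 0, 0], [0, 0, -6.2, 0, 0, 0], [0, 0, -6.2, 0, 0, 0]],
  ],
)

```text
time_s: 17.48
tcp_pos: [0.5379, 0.1405, 0.1198]
ee_rot: [[-0.996, 0.001, 0.093], [-0.093, 0.0, -0.996], [-0.001, -1.0, -0.0]]
wrist_force: [0.1, 0.6, -1.6]
gripper_width: 0.113
```

carry_out(
  steps=[
    [[0, 0, -0.1, 0, 0, 0], [0, 0, -0.2, 0, 0, 0], [0, 0, -0.35, 0, 0, 0], [0, 0, -0.35, 0, 0, 0]],
  ],
)

```text
time_s: 17.98
tcp_pos: [0.5376, 0.1403, 0.1159]
ee_rot: [[-0.996, -0.0, 0.093], [-0.093, -0.0, -0.996], [0.0, -1.0, 0.0]]
wrist_force: [0.1, -0.3, -1.3]
gripper_width: 0.11
```

Now slide towards the first plate, just above the floor (expected about 4–5 mm).

carry_out(
  steps=[
    [[0.1, 0.01, -0.05, 0, 0, 0], [0.2, 0.02, -0.05, 0, 0, 0], [0.3, 0.03, -0.05, 0, 0, 0], [0.4, 0.04, -0.05, 0, 0, 0], [0.4, 0.04, -0.05, 0, 0, 0], [0.4, 0.04, -0.05, 0, 0, 0]],
  ],
)

```text
time_s: 18.73
tcp_pos: [0.5411, 0.1405, 0.1154]
ee_rot: [[-0.996, -0.001, 0.092], [-0.092, -0.001, -0.996], [0.001, -1.0, 0.0]]
wrist_force: [-3.1, -0.5, 0.1]
gripper_width: 0.11
```

carry_out(
  steps=[
    [[0.05, 0.01, 0.03, 0, 0, 0], [0.1, 0.01, 0.03, 0, 0, 0], [0.1, 0.01, 0.03, 0, 0, 0], [0.1, 0.01, 0.03, 0, 0, 0]],
  ],
)

```text
time_s: 19.23
tcp_pos: [0.5413, 0.1404, 0.1154]
ee_rot: [[-0.996, -0.003, 0.092], [-0.092, -0.001, -0.996], [0.003, -1.0, 0.001]]
wrist_force: [-5.7, 0.0, 0.1]
gripper_width: 0.114
```

carry_out(
  steps=[
    [[-0.1, 0, -0.05, 0, 0, 0], [-0.1, 0, -0.08, 0, 0, 0], [-0.1, 0, -0.08, 0, 0, 0]],
  ],
)

```text
time_s: 19.6
tcp_pos: [0.5412, 0.1405, 0.115]
ee_rot: [[-0.996, -0.001, 0.092], [-0.092, -0.001, -0.996], [0.001, -1.0, 0.0]]
wrist_force: [-4.8, 0.5, 1.9]
gripper_width: 0.109
```

carry_out(
  steps=[
    [[0, 0, 0, 0, 0, 0], [0, 0, 0, 0, 0, 0], [0, 0, 0, 0, 0, 0], [0, 0, 0, 0, 0, 0]],
  ],
  fingers=160,
)

```text
time_s: 20.1
tcp_pos: [0.5423, 0.1411, 0.1153]
ee_rot: [[-0.996, 0.001, 0.093], [-0.093, 0.001, -0.996], [-0.001, -1.0, -0.0]]
wrist_force: [0.2, -0.2, -0.1]
gripper_width: 0.362
```

carry_out(
  steps=[
    [[0, 0, 1, 0, 0, 0], [0, 0, 3, 0, 0, 0], [0, 0, 6, 0, 0, 0], [0, 0, 10, 0, 0, 0], [0, -5, 10, 0, 0, 0], [0, -10, 10, 0, 0, 0], [0, -15, 10, 0, 0, 0], [0, -20, 10, 0, 0, 0], [0, -20, 10, 0, 0, 0]],
  ],
)

```text
time_s: 21.22
tcp_pos: [0.5416, -0.0619, 0.2158]
ee_rot: [[-0.996, 0.001, 0.088], [-0.088, -0.0, -0.996], [-0.001, -1.0, 0.0]]
wrist_force: [-0.5, 1.0, -0.2]
gripper_width: 0.374
```

```bash
python3 look.py g11 .55 .11 32 0
```

```text
scene off 244 137 k 6
top off 171 170 k 6
21.325 [ 0.32  0.67 -0.14] 0.3756223424439719
```

View pics/g11.png

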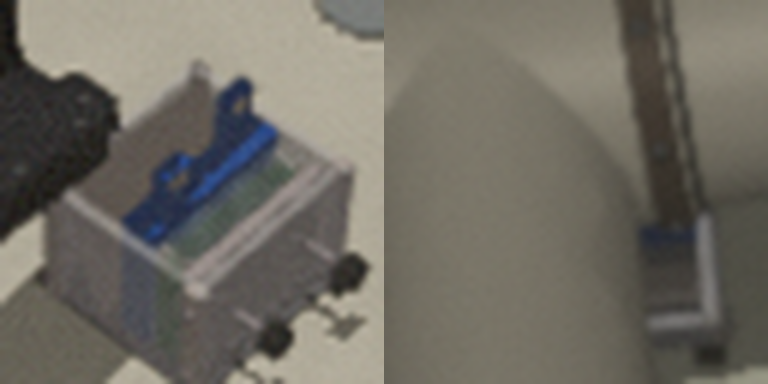

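carry_out(
  steps=[
    [[1, -2, 0, 0, 0, -0.02], [3, -6, 0, 0, 0, -0.05], [6, -10, 0, 0, 0, -0.08], [7.7, -13.9, 0, 0, 0, -0.104], [7.7, -13.9, -2, 0, 0, -0.104], [7.7, -13.9, -4, 0, 0, -0.104], [7.7, -13.9, -4, 0, 0, -0.104], [7.7, -13.9, -4, 0, 0, -0.104]],
  ],
  fingers=110,
)

```text
time_s: 22.32
tcp_pos: [0.6196, -0.1973, 0.1762]
ee_rot: [[-1.0, 0.002, -0.01], [0.01, -0.001, -1.0], [-0.002, -1.0, 0.001]]
wrist_force: [0.0, 0.3, 0.4]
gripper_width: 0.571
```

```bash
python3 look.py g12 .61 -.2 32 0
```

```text
scene off 175 206 k 6
top off 289 150 k 6
22.425 [0.24 0.44 1.  ] 0.5678615830216163
```

View pics/g12.png

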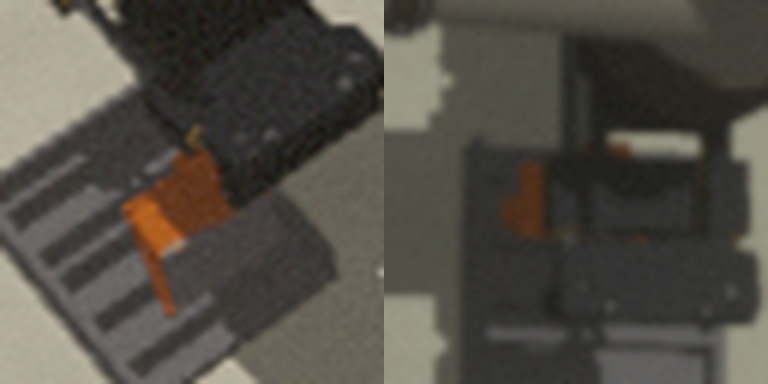

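carry_out(
  steps=[
    [[0, -0.3, -2, 0, 0, 0], [0, -0.35, -4, 0, 0, 0], [0, -0.35, -5.8, 0, 0, 0], [0, -0.35, -6.3, 0, 0, 0], [0, -0.35, -6.3, 0, 0, 0]],
  ],
)

```text
time_s: 23.05
tcp_pos: [0.619, -0.2016, 0.1122]
ee_rot: [[-1.0, 0.0, -0.011], [0.011, -0.0, -1.0], [-0.0, -1.0, 0.0]]
wrist_force: [0.3, 0.1, 0.2]
gripper_width: 0.565
```

carry_out(
  steps=[
    [[0, 0, 0, 0, 0, 0], [0, 0, 0, 0, 0, 0], [0, 0, 0, 0, 0, 0], [0, 0, 0, 0, 0, 0], [0, 0, 0, 0, 0, 0], [0, 0, 0, 0, 0, 0]],
  ],
  fingers=255,
)

```text
time_s: 23.8
tcp_pos: [0.6187, -0.2017, 0.1121]
ee_rot: [[-1.0, 0.0, -0.011], [0.011, -0.0, -1.0], [-0.0, -1.0, 0.0]]
wrist_force: [-0.5, 0.2, 0.3]
gripper_width: 0.16
```

carry_out(
  steps=[
    [[0, 0, 0.5, 0, 0, 0], [0, 0, 3, 0, 0, 0], [0, 0, 7, 0, 0, 0], [0, 0, 11, 0, 0, 0], [0, 0, 15, 0, 0, 0], [-1, 3, 15, 0, 0, 0.02], [-3, 8, 15, 0, 0, 0.04], [-5, 13, 15, 0, 0, 0.06], [-7, 18, 15, 0, 0, 0.08], [-9, 23, 15, 0, 0, 0.1035], [-9, 28, 15, 0, 0, 0.1035], [-9, 31.1, 15, 0, 0, 0.1035], [-9, 31.1, 15, 0, 0, 0.1035], [-9, 31.1, 15, 0, 0, 0.1035], [-9, 31.1, 13, 0, 0, 0.1035], [-9, 31.1, 11, 0, 0, 0.1035], [-9, 31.1, 10, 0, 0, 0.1035], [-9, 31.1, 10, 0, 0, 0.1035]],
  ],
)

```text
time_s: 26.05
tcp_pos: [0.5285, 0.1085, 0.2116]
ee_rot: [[-0.996, -0.001, 0.091], [-0.091, -0.001, -0.996], [0.001, -1.0, 0.001]]
wrist_force: [-0.4, -0.1, -1.6]
gripper_width: 0.157
```

```bash
python3 look.py g13 .54 .11 32 0
```

```text
scene off 242 135 k 6
top off 170 174 k 6
26.15 [ 0.34  0.09 -2.67] 0.15833303630153728
```

View pics/g13.png

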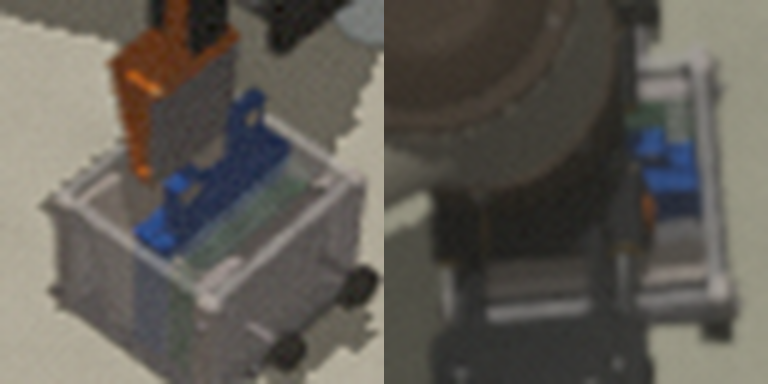

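carry_out(
  steps=[
    [[0, 0.03, -1, 0, 0, 0], [0, 0.03, -2, 0, 0, 0], [0, 0.03, -3, 0, 0, 0], [0, 0.03, -4, 0, 0, 0], [0, 0.03, -5, 0, 0, 0], [0, 0.03, -5, 0, 0, 0]],
  ],
)

```text
time_s: 26.9
tcp_pos: [0.5281, 0.1094, 0.1609]
ee_rot: [[-0.996, -0.002, 0.092], [-0.092, -0.001, -0.996], [0.002, -1.0, 0.001]]
wrist_force: [1.0, -0.8, -2.2]
gripper_width: 0.16
```

```bash
python3 look.py g14 .54 .11 32 0
```

```text
scene off 242 135 k 6
top off 170 174 k 6
27.0 [ 0.21 -0.9  -2.27] 0.15547419163269055
```

View pics/g14.png

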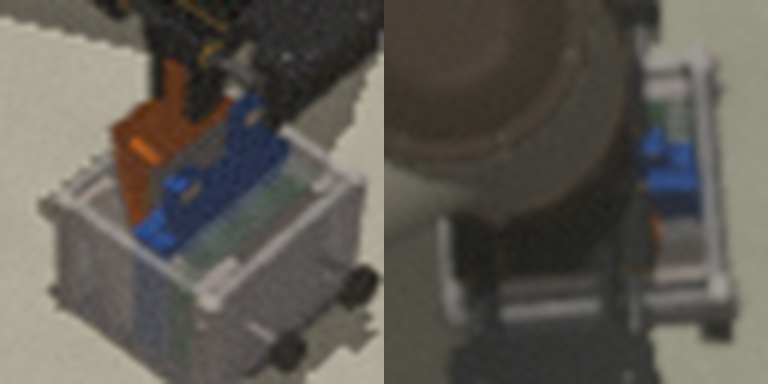

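carry_out(
  steps=[
    [[0, 0, -0.5, 0, 0, 0], [0, 0, -1, 0, 0, 0], [0, 0, -1.5, 0, 0, 0], [0, 0, -1.8, 0, 0, 0], [0, 0, -1.8, 0, 0, 0]],
  ],
)

```text
time_s: 27.62
tcp_pos: [0.5286, 0.1096, 0.1437]
ee_rot: [[-0.996, -0.001, 0.092], [-0.092, -0.0, -0.996], [0.001, -1.0, 0.0]]
wrist_force: [0.5, 0.2, -2.0]
gripper_width: 0.162
```

carry_out(
  steps=[
    [[0.1, 0.01, 0, 0, 0, 0], [0.2, 0.02, 0, 0, 0, 0], [0.2, 0.02, 0, 0, 0, 0], [0.2, 0.02, 0, 0, 0, 0]],
  ],
)

```text
time_s: 28.12
tcp_pos: [0.5306, 0.1098, 0.1441]
ee_rot: [[-0.996, -0.0, 0.092], [-0.092, -0.0, -0.996], [0.0, -1.0, 0.0]]
wrist_force: [-0.6, 0.2, -1.5]
gripper_width: 0.157
```

Plate contact expected in about 1 mm more.

carry_out(
  steps=[
    [[0.05, 0, 0, 0, 0, 0], [0.1, 0.01, 0, 0, 0, 0], [0.1, 0.01, 0, 0, 0, 0], [0.1, 0.01, 0, 0, 0, 0]],
  ],
)

```text
time_s: 28.62
tcp_pos: [0.5314, 0.1098, 0.1439]
ee_rot: [[-0.996, -0.001, 0.092], [-0.092, -0.0, -0.996], [0.001, -1.0, 0.0]]
wrist_force: [-1.4, -0.3, -0.9]
gripper_width: 0.159
```

carry_out(
  steps=[
    [[0.05, 0, 0, 0, 0, 0], [0.1, 0.01, 0, 0, 0, 0], [0.1, 0.01, 0, 0, 0, 0], [0.1, 0.01, 0, 0, 0, 0]],
  ],
)

```text
time_s: 29.12
tcp_pos: [0.5321, 0.1098, 0.1439]
ee_rot: [[-0.996, -0.002, 0.092], [-0.092, -0.001, -0.996], [0.002, -1.0, 0.0]]
wrist_force: [-4.4, -1.2, 0.4]
gripper_width: 0.159
```

carry_out(
  steps=[
    [[-0.12, 0, -0.2, 0, 0, 0], [-0.12, 0, -0.5, 0, 0, 0], [-0.12, 0, -0.8, 0, 0, 0], [-0.12, 0, -1.0, 0, 0, 0], [-0.12, 0, -1.0, 0, 0, 0]],
  ],
)

```text
time_s: 29.75
tcp_pos: [0.5316, 0.1101, 0.1336]
ee_rot: [[-0.996, -0.0, 0.092], [-0.092, 0.0, -0.996], [0.0, -1.0, -0.0]]
wrist_force: [-1.4, -0.1, -2.6]
gripper_width: 0.159
```

carry_out(
  steps=[
    [[0, 0, -0.1, 0, 0, 0], [0, 0, -0.2, 0, 0, 0], [0, 0, -0.3, 0, 0, 0], [0, 0, -0.4, 0, 0, 0], [0, 0, -0.4, 0, 0, 0]],
  ],
)

```text
time_s: 30.38
tcp_pos: [0.5316, 0.1101, 0.13]
ee_rot: [[-0.996, 0.0, 0.092], [-0.092, 0.0, -0.996], [-0.0, -1.0, -0.0]]
wrist_force: [-3.4, 0.9, -1.1]
gripper_width: 0.162
```

carry_out(
  steps=[
    [[0, 0, -0.05, 0, 0, 0], [0, 0, -0.1, 0, 0, 0], [0, 0, -0.15, 0, 0, 0], [0, 0, -0.2, 0, 0, 0], [0, 0, -0.2, 0, 0, 0]],
  ],
)

```text
time_s: 31.0
tcp_pos: [0.5316, 0.1101, 0.128]
ee_rot: [[-0.996, 0.0, 0.092], [-0.092, 0.0, -0.996], [-0.0, -1.0, -0.0]]
wrist_force: [-3.5, -0.4, -0.6]
gripper_width: 0.159
```

carry_out(
  steps=[
    [[0, 0, -0.05, 0, 0, 0], [0, 0, -0.1, 0, 0, 0], [0, 0, -0.15, 0, 0, 0], [0, 0, -0.2, 0, 0, 0], [0, 0, -0.2, 0, 0, 0]],
  ],
)

```text
time_s: 31.62
tcp_pos: [0.5315, 0.1101, 0.126]
ee_rot: [[-0.996, 0.0, 0.092], [-0.092, 0.0, -0.996], [-0.0, -1.0, -0.0]]
wrist_force: [-1.3, 0.5, -0.9]
gripper_width: 0.158
```

carry_out(
  steps=[
    [[0, 0, -0.05, 0, 0, 0], [0, 0, -0.1, 0, 0, 0], [0, 0, -0.15, 0, 0, 0], [0, 0, -0.2, 0, 0, 0], [0, 0, -0.2, 0, 0, 0]],
  ],
)

```text
time_s: 32.25
tcp_pos: [0.5315, 0.1101, 0.124]
ee_rot: [[-0.996, 0.0, 0.092], [-0.092, 0.0, -0.996], [-0.0, -1.0, -0.0]]
wrist_force: [-3.0, -1.2, -1.2]
gripper_width: 0.16
```

carry_out(
  steps=[
    [[0, 0, -0.05, 0, 0, 0], [0, 0, -0.1, 0, 0, 0], [0, 0, -0.15, 0, 0, 0], [0, 0, -0.2, 0, 0, 0], [0, 0, -0.2, 0, 0, 0]],
  ],
)

```text
time_s: 32.88
tcp_pos: [0.5317, 0.1101, 0.1225]
ee_rot: [[-0.996, 0.001, 0.093], [-0.093, -0.0, -0.996], [-0.001, -1.0, 0.0]]
wrist_force: [-3.1, -0.3, 4.9]
gripper_width: 0.164
```

carry_out(
  steps=[
    [[0, 0, -0.02, 0, 0, 0], [0, 0, -0.04, 0, 0, 0], [0, 0, -0.05, 0, 0, 0], [0, 0, -0.05, 0, 0, 0]],
  ],
)

```text
time_s: 33.38
tcp_pos: [0.5318, 0.1101, 0.1222]
ee_rot: [[-0.996, 0.001, 0.093], [-0.093, -0.0, -0.996], [-0.001, -1.0, 0.0]]
wrist_force: [-4.0, -1.0, 5.9]
gripper_width: 0.161
```

carry_out(
  steps=[
    [[0, 0, -0.02, 0, 0, 0], [0, 0, -0.04, 0, 0, 0], [0, 0, -0.06, 0, 0, 0], [0, 0, -0.06, 0, 0, 0]],
  ],
)

```text
time_s: 33.88
tcp_pos: [0.5318, 0.1101, 0.1218]
ee_rot: [[-0.996, 0.001, 0.093], [-0.093, -0.0, -0.996], [-0.001, -1.0, 0.0]]
wrist_force: [-4.6, -1.1, 7.7]
gripper_width: 0.157
```

carry_out(
  steps=[
    [[0, 0, -0.03, 0, 0, 0], [0, 0, -0.06, 0, 0, 0], [0, 0, -0.08, 0, 0, 0], [0, 0, -0.08, 0, 0, 0], [0, 0, -0.08, 0, 0, 0]],
  ],
)

```text
time_s: 34.5
tcp_pos: [0.5319, 0.1101, 0.1214]
ee_rot: [[-0.996, 0.001, 0.093], [-0.093, -0.0, -0.996], [-0.001, -1.0, 0.0]]
wrist_force: [-5.9, -0.9, 9.0]
gripper_width: 0.157
```

```bash
python3 look.py g15 .54 .11 32 0
```

```text
scene off 242 135 k 6
top off 170 174 k 6
34.6 [-5.84  0.13  8.88] 0.1586025780742355
```

View pics/g15.png

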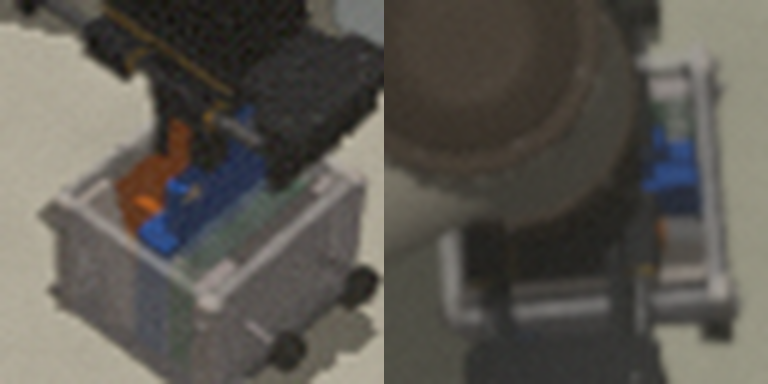

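carry_out(
  steps=[
    [[0, 0, -0.03, 0, 0, 0], [0, 0, -0.06, 0, 0, 0], [0, 0, -0.1, 0, 0, 0], [0, 0, -0.1, 0, 0, 0], [0, 0, -0.1, 0, 0, 0]],
  ],
)

```text
time_s: 35.22
tcp_pos: [0.5319, 0.1101, 0.1207]
ee_rot: [[-0.996, 0.001, 0.094], [-0.094, -0.0, -0.996], [-0.001, -1.0, 0.0]]
wrist_force: [-5.7, -0.5, 10.5]
gripper_width: 0.157
```

carry_out(
  steps=[
    [[0, 0, 0, 0, 0, 0], [0, 0, 0, 0, 0, 0], [0, 0, 0, 0, 0, 0], [0, 0, 0, 0, 0, 0]],
  ],
)

```text
time_s: 35.72
tcp_pos: [0.5319, 0.1101, 0.1207]
ee_rot: [[-0.996, 0.001, 0.094], [-0.094, -0.0, -0.996], [-0.001, -1.0, 0.0]]
wrist_force: [-5.9, -0.6, 10.0]
gripper_width: 0.157
```

```bash
python3 look.py g16 .54 .11 32 0
python3 - <<'E'
from h import *
s=sense();print(s["tcp_pos"],s["moment"],s["wrist_force"])
def top(n):
    d=np.load(f"scene_{n}.npz");im=d["im"];k=6
    up=cv2.resize(im[130:200,245:300],None,fx=k,fy=k,interpolation=cv2.INTER_CUBIC)
    H,S,V=cv2.split(cv2.cvtColor(up,cv2.COLOR_RGB2HSV)); m=((H>2)&(H<20)&(S>130)&(V>70)).astype(np.uint8)
    N,L,st,ce=cv2.connectedComponentsWithStats(m); i=1+np.argmax(st[1:,4]); b=st[i]
    ys,xs=np.nonzero(L==i); j=xs<=xs.min()+3
    C=(d["K"],d["R"],d["t"])
    print(n,"left tip px",(xs[j].mean()/k+245).round(2),(ys[j].min()/k+130).round(2),b/k)
    T=np.radians(5.3);c,sn=np.cos(T),np.sin(T)
    return C
C=[top(n) for n in("g13","g14","g15","g16")][0]
T=np.radians(5.3);c,sn=np.cos(T),np.sin(T)
for p in((.5285,.1085,.2116),(.5281,.1094,.1609),(.5319,.1101,.1214),(.5319,.1101,.1207)):
    q=(-.026,-.030); w=[p[0]+c*q[0]-sn*q[1],p[1]+sn*q[0]+c*q[1],p[2]-.1021+.070]; print("pred",proj(C,w))
E
```

```text
scene off 242 135 k 6
top off 170 174 k 6
35.825 [-6.41 -0.09 11.1 ] 0.1624188843317604
[0.53193662 0.11012468 0.12069994] [-0.14413085  2.12566283  0.3406049 ] [-6.40902746 -0.09266462 11.09587515]
g13 left tip px 261.0 144.83 [  15.66666667    2.5          21.           32.66666667 1232.        ]
g14 left tip px 261.35 156.0 [  16.           15.           19.5          27.16666667 1067.33333333]
g15 left tip px 261.85 165.17 [ 16.5         25.          12.16666667  18.66666667 553.33333333]
g16 left tip px 262.0 165.17 [ 16.66666667  25.16666667  12.          18.66666667 556.5       ]
pred [258.81178019 144.46177954]
pred [259.03352057 155.81567042]
pred [260.05732548 164.90761317]
pred [260.05789151 165.05440242]
```

carry_out(
  steps=[
    [[-0.03, 0, -0.02, 0, 0, 0], [-0.05, 0, -0.05, 0, 0, 0], [-0.05, 0, -0.07, 0, 0, 0], [-0.05, 0, -0.07, 0, 0, 0], [-0.05, 0, -0.07, 0, 0, 0]],
  ],
)

```text
time_s: 36.45
tcp_pos: [0.5319, 0.1102, 0.1207]
ee_rot: [[-0.996, 0.003, 0.094], [-0.094, -0.0, -0.996], [-0.003, -1.0, 0.0]]
wrist_force: [-6.2, -0.9, 12.8]
gripper_width: 0.162
```

carry_out(
  steps=[
    [[0, 0, 0, 0, 0, 0], [0, 0, 0, 0, 0, 0], [0, 0, 0, 0, 0, 0], [0, 0, 0, 0, 0, 0], [0, 0, 0, 0, 0, 0], [0, 0, 0, 0, 0, 0]],
  ],
)

```text
time_s: 37.2
tcp_pos: [0.5319, 0.1101, 0.1207]
ee_rot: [[-0.996, 0.003, 0.094], [-0.094, -0.0, -0.996], [-0.003, -1.0, 0.0]]
wrist_force: [-5.6, -0.3, 13.0]
gripper_width: 0.156
```

```bash
python3 look.py g17 .55 .11 32 0
python3 - <<'E'
from h import *
im=cap("scene")[0]; cv2.imwrite("pics/full.png",im[:,:,::-1])
a=np.load("scene0.npz")["im"].astype(int)
d=abs(im.astype(int)-a).sum(2)
for n,(u,v) in dict(bottle=(298,252),cyl=(158,290),beaker=(306,128)).items(): print(n,d[v-15:v+15,u-12:u+12].mean())
E
```

```text
scene off 244 137 k 6
top off 171 170 k 6
37.3 [-6.99 -1.14 13.21] 0.1589694107517128
bottle 9.616666666666667
cyl 9.770833333333334
beaker 32.234722222222224
```

View pics/full.png

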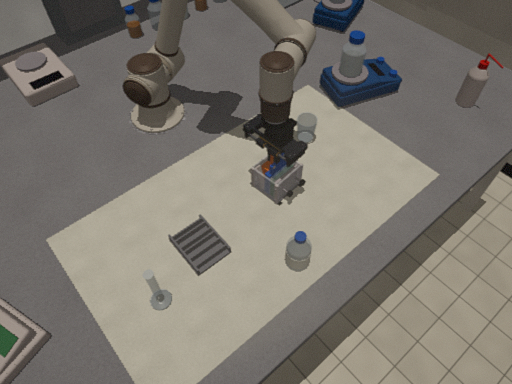

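View pics/g17.png

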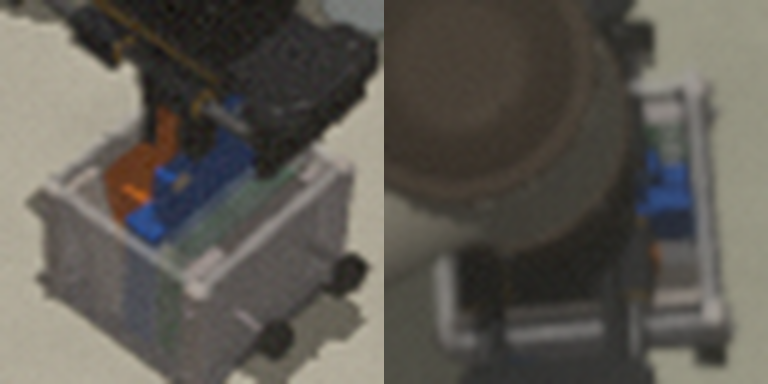

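Both plates and the wedge are in the chamber, the stand is empty, and the glassware is where it started. The hold is steady, so I'm handing the job in.

```bash
python3 -c "
from station import ticket
print(ticket.finish_job())"
```

```text
the job is handed in; nothing more can be done
None
```

The job is handed in: both filler plates stand in the chamber and the arm is still holding the wedge pressed down. The hand-in gave no verdict.

**Plates:** I measured the floor gap at about 31 mm, which called for two plates. I stood filler_1 against the glass and filler_2 beside it, seating each by feel at about 4–6 N sideways. In the last picture they look upright, and the stand is empty.

**Wedge:** It started to bite about 14 mm above the chamber floor and stopped at about 12.5 mm, well clear of the 4 mm minimum. At the end the wrist force was about 13 N vertical and 6 N sideways, and the position did not change over the last 0.75 s. Shifting the commanded position 0.5 mm back and 0.7 mm down did not move the wedge, so I take the stack as tight.

**Glassware:** The bottle and cylinder are unchanged in the scene view. The beaker's patch of the image did change; the arm stands in front of it and shades it there, and what can be seen of it is in its old place.

**Checks that failed or disagreed:**
- **Wrong row:** The first closing call contained a row commanding a 6.8 cm drop, which the next row cancelled. Pictures afterwards showed nothing disturbed, but I don't know the peak force. An earlier stray turn in the first move was also cancelled at once.
- **Soft bite:** The wedge sank about 3 mm while the force built up, before it went firm. I could not tell slack closing from a slight slip in the grip.
- **Camera mismatch:** The two cameras differed by 2–3 mm on the chamber's x position, so I relied on touch for the final fit.
- **Glass force:** I could not measure it directly. I estimate roughly 10–40 N, depending on friction.

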